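# Unlatch and swing open the tester's spring-loaded guard

## Robot

A 7-joint arm with a two-finger parallel gripper is mounted at the origin on the work surface. World frame = base frame: x ahead of the robot, y to its left, z up, the work surface at z = 0. Lengths are in m, angles in rad, forces in N, time in s.
With the tool pointing down it reaches from about 0.425 to 0.875 m from the base axis. Payload 4.7 kg.
Tool frame: the origin (TCP) lies midway between the tips of the shut fingers; the grasp point (between the pads) lies 19 mm behind it; x points along the fingers, y is the direction in which the jaws open and shut, and the axes are right-handed (so a half turn about x gives the same grasp; the last joint's range is limited). The gripper opens to 87 mm and grips with 3 to 60 N. Pads are 19 mm wide; open, the fingers measure 117 mm over their backs; the gripper's body (75 mm by 190 mm) begins 51 mm behind the grasp point.
Start: joints at [0.014, 0.321, -0.07, 1.45, 0.023, 1.371, -0.057], TCP at [0.65, -0, 0.223] pointing down, gripper open.
Joint ranges: [-2.86, 2.86], [-0.3, 2.09], [-1.38, 1.24], [0.06, 2.45], [-1.56, 4.7], [0.09, 2.05], [-2.69, 2.69]. Speed limits (rad/s): [2.57, 2.57, 3.14, 3.14, 3.14, 3.14, 3.14].

## Interface

Orientations are given as a rotation vector (axis times angle).
In Python, from bench import ctrl gives the robot as it stands. The module is installed in compiled form; this text tells all that it offers.
- The arm moves only by the shell command python3 -m jog 'ROWS' [FORCE]. ROWS is JSON, a list of rows, each an object with "rot": the turn, a rotation vector about the tool's x, y, z in units of 5 degrees (1.0 is 5 degrees), a list of three; "travel": the shift along the tool's x, y, z in units of 0.3 m (1.0 is 0.3 m), a list of three; "jaw": the closure, from -1 (fully open) to 1 (shut), so that 0 is half open. In form: [{"rot": [ax, ay, az], "travel": [tx, ty, tz], "jaw": jaw}, ...]. A call has 1 to 8 rows; each row shifts and turns the commanded pose from where the row before left it, along the tool's axes as they then stand; what a row does not reach is not made up. A row lasts 1/10 s, in which the tool goes at most 50 mm and 8.59 degrees, less where a joint would pass 70% of its speed; a pose out of reach is approached as far as the arm can. A call with a number of a shift or a turn outside -1 to 1 is refused whole. A call with a gripper value outside its range is refused whole. The fingers move at their own pace and stop on an object; FORCE is the grip in N (left out, the last holds). Time passes only in rows, so rows that do not move let the fingers close. It gives the time, the measured TCP pose, the force and the opening at its end, in the units of the state.
- ctrl.get_state(): the state, without advancing time (a new reading comes with each control period).
- ctrl.get_image(name): name is "scene" or "side" or "wrist"; returns the picture (384x512x3 uint8, red, green, blue); there is no depth.
- ctrl.camera_model(name): a dict with "mtx" (3x3 intrinsics, pixels), "extrinsics" (4x4, takes a point from world to camera coordinates); the wrist camera has in their place "hand_eye" (4x4, takes a point from camera to tool coordinates, whose origin is the TCP and whose axes are the tool frame's). Camera axes: x right, y up, looking along -z (the intrinsics and any distortion apply to the point x, -y, -z); pixel columns grow to the right and rows downward; lengths in m; the calibration is good to about 2 mm. A picture is of the moment at which its call begins: read the wrist's pose just before it. camera_model takes no time and is no camera call.
- ctrl.close_job(): hands the job in, once; it reports no verdict.
The state is a dict: "time": time; "joint_positions": joint angles; "qd": joint speeds; "joint_torque": joint torques, N m; "position": TCP position; "tool_rot": TCP orientation; "ft_force": force on the tool from outside, world axes, zero at the start; "torque": the same for the moment, N m; "grip_width": opening from 0.0 (shut) to 1.0 (fully open).
Only numpy, scipy, OpenCV 4.12 (cv2) and the standard library are available. Lean on these libraries where they do the work, as an engineer would, in place of code of your own. Each camera call takes 0.05 s, during which the arm holds its last target.

## Task

Open the hinged guard of the small bench force tester so that its fixture can be reached: squeeze the black snap tab of the front handle in against the aluminium grip plate and, keeping hold, lift and swing the guard up and back until you feel its springs flip over, so that it stays fully open by itself. Do not force it while the latch still holds, then let go and move clear, and leave the jar, the flat case and the wrench where they are.

Things in the scene. Friction and masses are not known exactly. Their poses are not given: they have to be found in the camera images.
- tester: Small bench tester, fixed: grey base block 180 x 176 mm (x, y), top 70 mm above the bench, with a steel fixture up to 112 mm high. Origin: middle of its footprint on the bench. Its -x side is the front, with handle and latch; at its +x side is the guard's hinge; z up.
- guard (a joint): Hinge angle of the guard, a hood 165 mm deep, 170 wide, 100 high, 0.3 to 0.6 kg, aluminium, clear sides and top. 0 = shut, 1.75 rad = open stop, front going up and back. Springs pull it shut below the over-centre angle and open beyond it; that angle varies, 0.6 to 1.0 rad, and must be felt: the pull on the hand, 4 to 12 N at first, turns from back to forward. Let go 0.1 rad beyond, it swings open in 1 to 3 s.
- tab (a joint): Travel of the snap tab: the black ribbed plate of the handle, on its front and under side, 66 mm wide, showing all round the grip plate. 0 = out, 0.010 m = in. It slides square to its face, towards the aluminium grip plate; 3 N at the start, 8 N fully in. Pressed in 0.008 m it frees the guard; keep it in until the guard is 0.1 rad open.
- tooth: Hook at the foot of the snap tab, 36 mm wide, under the steel keeper on the base front (hardly seen); origin at the handle's root. It latches the shut guard until the tab is in by 0.008 m. Lifting against it must stay gentle: over 25 N on it breaks it.
- guard_grip (a point): Where to squeeze the handle, moving with the guard: mid-width, midway between the outer faces of its two plates when squeezed (13 mm over both), 30 mm up from their root. The aluminium plate is 46 x 50 mm, the tab's 66 x 60. With the tab out they are 23 mm over both: the tab's face 16.5 mm in front of this point, the other's 6.5 mm behind. 40 mm is free behind the grip plate.
- guard_edge (a point): Middle of the grip plate's free edge, 20 mm beyond guard_grip. With the guard shut the plates lean 30 degrees to the front: from root to edge along (-0.5, 0, 0.866) in the tester's axes. So the gripper comes in along (0.5, 0, -0.866), fingers closing along (0.866, 0, 0.5), one before the tab, one between grip plate and guard. Handle and gripper turn together as the guard opens.
- guard_hinge (a point): On the guard's hinge axis, mid-width, 75 mm above the bench, at the back of the base. The axis is level, along the tester's y. guard_grip goes round it at about 205 mm.
- jar: Pale jar with grey lid, 60 mm across, 85 mm high, loose; stands on the bench to the left of the tester; origin at the centre of its underside. Leave it alone.
- case: Flat black instrument case 200 x 75 x 28 mm, loose, on the bench to the right of the tester; origin at the centre of its underside. Leave it alone.
- wrench: Steel wrench 160 mm long, loose, lying on the bench left of the jar. Leave it alone.

How it is judged:
On the way, in this order (a step that is already met when the one before it is completed fails the run):
1. the guard is lifted off its catch with the snap tab held in (value of joint tab above 0.005 m and value of joint guard between 0.06 and 0.6 rad), for 0.1 s.
2. the guard is swung past its over-centre point (value of joint guard above 1.1 rad), for 0.1 s.
At the end, for the whole second after the job is handed in: The guard stands by itself at its open stop (hinge angle over 1.6 rad), at rest, with nothing touching it (value of joint guard above 1.6 rad and velocity of joint guard between -0.1 and 0.1 rad/s).
It fails at once if the jar, the case or the wrench was shifted by more than 30 mm (distance of any of jar, case, wrench from where it was at the start of the episode above 0.03 m).
It fails at once if the jar was knocked over (angle between jar's own z axis and vertical above 0.5 rad).
It fails at once if the latch was forced: over 25 N on the tab's tooth (contact force between tooth and tester above 25 N).
It also fails if it takes over 45 s, if anything falls off the work surface, if the arm or the gripper's body presses on something with over 40 N, if the wrist force passes 120 N, or if a joint passes its speed limit or range.

## Working session

There is one attempt and no reset: what is moved stays moved. The work goes in short steps, Python scripts to look and compute and a shell command to move; the robot and the scene stay as the last step left them, time stands still between calls to the robot, and variables do not carry over. Pictures are saved under pics/ and viewed, and the job is handed in when it is done.

```bash
mkdir -p pics
python3 - <<'E'
from bench import ctrl
import cv2
s=ctrl.get_state()
for k,v in s.items(): print(k,v)
for n in ["scene","side","wrist"]:
    cv2.imwrite(f"pics/{n}0.png",ctrl.get_image(n)[:,:,::-1])
    print(n,ctrl.camera_model(n))
E
```

```text
time 0.0
joint_positions [ 0.01410439  0.32182227 -0.07009453  1.45169893  0.02263378  1.37078942
 -0.05691678]
qd [-0.000134    0.00203072 -0.00110079  0.00041265 -0.00088703 -0.00186793
  0.00258506]
joint_torque [-2.58547143e-04 -4.91284704e+01 -4.03903294e-01 -3.12526345e+01
 -6.40594075e-02  4.37659642e-02  1.61017233e-04]
position [ 6.49437221e-01 -5.92273236e-05  2.21450059e-01]
tool_rot [ 1.20817375  1.2105351  -1.21066011]
ft_force [-0.49824173  0.04562614 -0.73762523]
torque [-0.01198776  0.01745789 -0.02255394]
grip_width 1.0001604904023644
scene {'mtx': array([[347.6491029 ,   0.        , 258.96845366],
       [  0.        , 347.6491029 , 191.31269497],
       [  0.        ,   0.        ,   1.        ]]), 'extrinsics': array([[ 0.53649836,  0.84389015,  0.00435079, -0.39167448],
       [-0.58573737,  0.36865783,  0.72180547,  0.22546755],
       [ 0.60752057, -0.38979587,  0.69208232, -1.17468706],
       [ 0.        ,  0.        ,  0.        ,  1.        ]])}
side {'mtx': array([[416.20822415,   0.        , 255.88385516],
       [  0.        , 416.20822415, 195.39986379],
       [  0.        ,   0.        ,   1.        ]]), 'extrinsics': array([[-0.97664133, -0.21483004,  0.00444703,  0.57541977],
       [ 0.1662812 , -0.74250099,  0.64887815, -0.12106611],
       [-0.13609659,  0.63446067,  0.76087934, -1.06103998],
       [ 0.        ,  0.        ,  0.        ,  1.        ]])}
wrist {'mtx': array([[288.47845188,   0.        , 257.49163477],
       [  0.        , 288.47845188, 192.45490361],
       [  0.        ,   0.        ,   1.        ]]), 'hand_eye': array([[-9.54943124e-04,  2.66522569e-01, -9.63828205e-01,
        -1.62170735e-01],
       [ 9.99999489e-01,  5.75283561e-04, -8.31700691e-04,
        -3.51267616e-04],
       [ 3.32807518e-04, -9.63828506e-01, -2.66522982e-01,
        -7.29736319e-02],
       [ 0.00000000e+00,  0.00000000e+00,  0.00000000e+00,
         1.00000000e+00]])}
```

View pics/scene0.png

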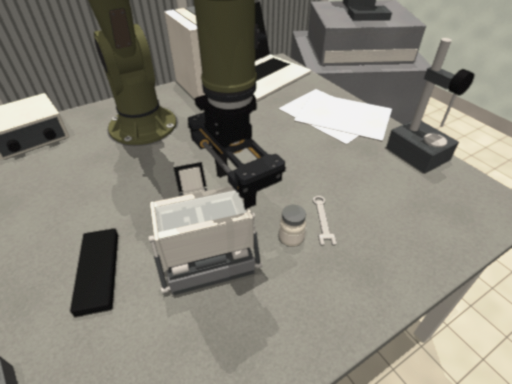

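View pics/side0.png

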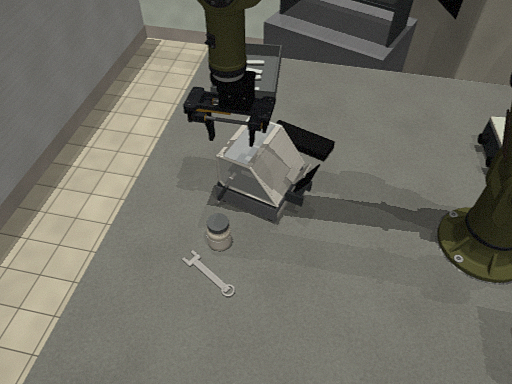

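View pics/wrist0.png

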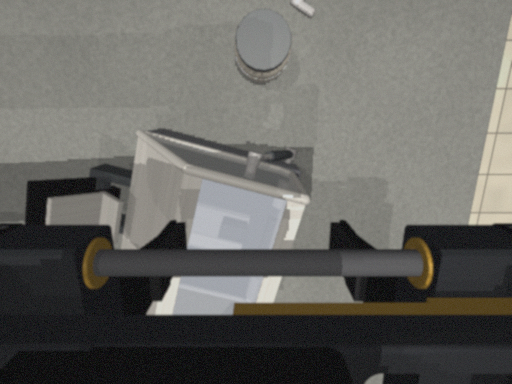

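The scene view shows the tester at (205,240), with its handle at (190,178), the case at (95,270), the jar at (293,225) and the wrench at (323,220). In the wrist view the handle is the black-framed plate at about (75,210). I'll enlarge these areas.

Run:
```python
import cv2
def c(n,x0,y0,x1,y1,f,o):
    im=cv2.imread(f"pics/{n}0.png")[y0:y1,x0:x1]
    cv2.imwrite(f"pics/{o}.png",cv2.resize(im,None,fx=f,fy=f,interpolation=cv2.INTER_CUBIC))
c("scene",135,155,275,300,4,"sc1")
c("side",195,110,345,225,5,"sd1")
c("wrist",0,120,330,330,2.4,"wr1")
```

```text
(no output)
```

View pics/sc1.png

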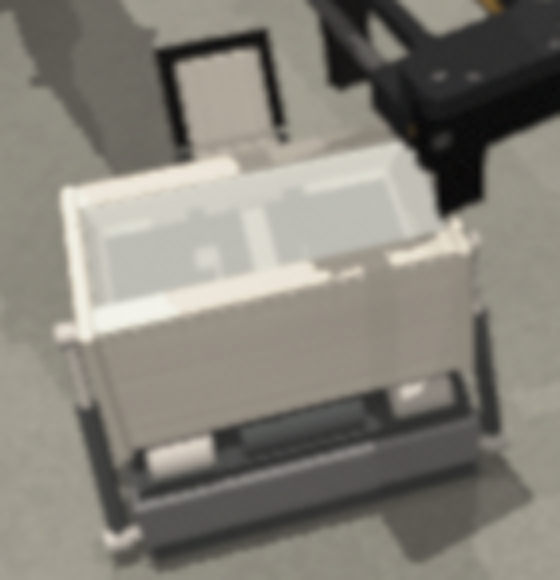

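View pics/sd1.png

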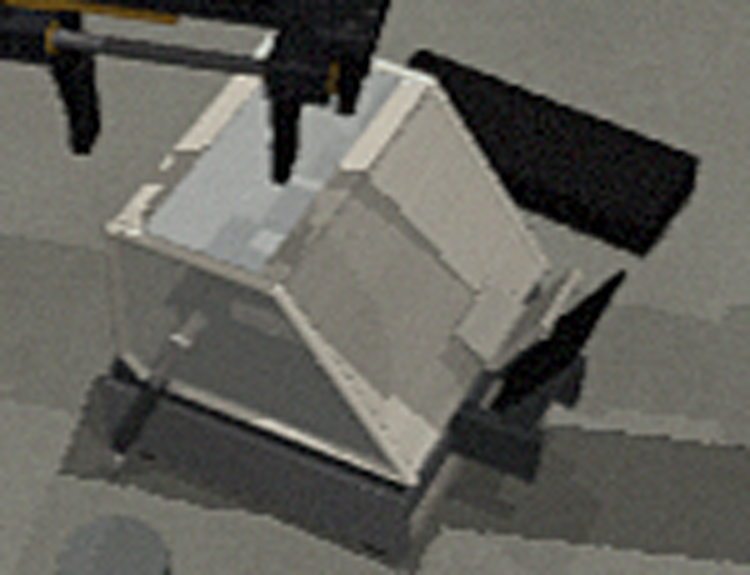

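View pics/wr1.png

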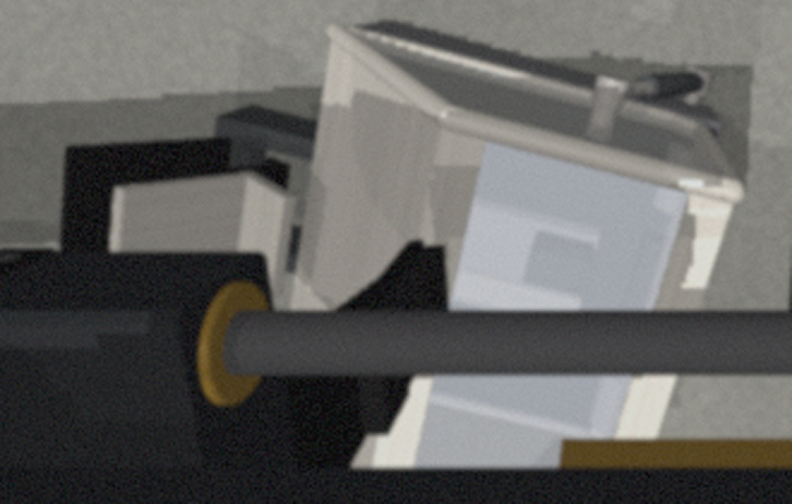

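```bash
cat > h.py <<'E'
import numpy as np
from bench import ctrl
from scipy.spatial.transform import Rotation as R
def ray(n,u,v,s=None):
    m=ctrl.camera_model(n);K=m["mtx"]
    d=np.array([(u-K[0,2])/K[0,0],-(v-K[1,2])/K[1,1],-1.])
    if n=="wrist":
        s=s or ctrl.get_state()
        T=np.eye(4);T[:3,:3]=R.from_rotvec(s["tool_rot"]).as_matrix();T[:3,3]=s["position"]
        T=T@m["hand_eye"]
    else: T=np.linalg.inv(m["extrinsics"])
    return T[:3,3],T[:3,:3]@d
def plane(n,u,v,z,s=None):
    o,d=ray(n,u,v,s);return o+d*(z-o[2])/d[2]
def tri(*obs):
    A=0;b=0
    L=[ray(*o) for o in obs]
    for o,d in L:
        d=d/np.linalg.norm(d);P=np.eye(3)-np.outer(d,d);A=A+P;b=b+P@o
    p=np.linalg.solve(A,b)
    return p,[np.linalg.norm(np.cross(p-o,d/np.linalg.norm(d))) for o,d in L]
def proj(n,p,s=None):
    m=ctrl.camera_model(n);K=m["mtx"]
    if n=="wrist":
        s=s or ctrl.get_state()
        T=np.eye(4);T[:3,:3]=R.from_rotvec(s["tool_rot"]).as_matrix();T[:3,3]=s["position"]
        E=np.linalg.inv(T@m["hand_eye"])
    else:E=m["extrinsics"]
    q=E[:3,:3]@p+E[:3,3]
    return K[0,2]+K[0,0]*q[0]/-q[2],K[1,2]+K[1,1]*q[1]/q[2]
E
python3 - <<'E'
from h import *
np.set_printoptions(precision=4,suppress=True)
for n,u,v,z in [("scene",172.5,295,0),("scene",255,272.5,0),("scene",169,281,.07),("scene",253,260,.07),("side",207,205,0),("side",277,224.4,0),("side",276.5,207,.07),("side",219,184,.07)]:
    print(n,u,v,plane(n,u,v,z))
for a in [(("scene",173.5,167),("side",0,0)),]: pass
# tab upper corners: left(+y) seen both
print("tab +y up",tri(("scene",202.5,162.5),("side",320,164)))
# wrist: tab corner upper +y at (66/2.4,120+148/2.4); grip plate corners
print("tab wr", tri(("scene",202.5,162.5),("wrist",27.5,181.5)))
print("grip corner +y", tri(("scene",135+255/4,155+45/4),("wrist",47,197)))
print("hood top rear left", tri(("scene",135+465/4,155+235/4),("side",195+108/5,110+228/5)),tri(("wrist",740/2.4,120+188/2.4),("side",195+108/5,110+228/5)))
E
```

```text
scene 172.5 295 [ 0.6495 -0.1603  0.    ]
scene 255 272.5 [0.6946 0.0123 0.    ]
scene 169 281 [ 0.6619 -0.16    0.07  ]
scene 253 260 [0.7066 0.0004 0.07  ]
side 207 205 [ 0.7187  0.0332 -0.    ]
side 277 224.4 [0.5199 0.0562 0.    ]
side 276.5 207 [0.5245 0.0548 0.07  ]
side 219 184 [0.6862 0.0115 0.07  ]
tab +y up (array([0.4518, 0.001 , 0.164 ]), [np.float64(0.024120400220949214), np.float64(0.02412040022094914)])
tab wr (array([0.4546, 0.0173, 0.1427]), [np.float64(0.0023201446891015633), np.float64(0.0023201446891015286)])
grip corner +y (array([0.4682, 0.0031, 0.1453]), [np.float64(0.0003159992572555662), np.float64(0.00031599925725551514)])
hood top rear left (array([0.6834, 0.0134, 0.177 ]), [np.float64(0.0015009235698122284), np.float64(0.0015009235698121512)]) (array([0.6874, 0.0093, 0.1712]), [np.float64(0.0010371432440357113), np.float64(0.0010371432440356002)])
```

```bash
python3 -m jog '[{"rot":[1,0,0],"travel":[-0.04,-0.16,0],"jaw":-0.15},{"rot":[1,0,0],"travel":[-0.04,-0.16,0],"jaw":-0.15},{"rot":[1,0,0],"travel":[-0.04,-0.16,0],"jaw":-0.15},{"rot":[0,0,1],"travel":[0,-0.1,0],"jaw":-0.15},{"rot":[0,0,1],"travel":[0,0,0],"jaw":-0.15},{"rot":[0,0,1],"travel":[0,0,0],"jaw":-0.15},{"rot":[0,0,1],"travel":[0,0,0],"jaw":-0.15},{"rot":[0,0,1],"travel":[0,0,0],"jaw":-0.15}]' 30
cat > st.py <<'E'
from h import *
import sys,cv2
np.set_printoptions(precision=4,suppress=True)
s=ctrl.get_state()
M=R.from_rotvec(s["tool_rot"]).as_matrix()
print(s["time"],"pos",s["position"],"\nq",s["joint_positions"],"F",s["ft_force"],"w",s["grip_width"]);print(M.T)
for n in sys.argv[2:]:
    im=ctrl.get_image(n)[:,:,::-1]
    cv2.imwrite(f"pics/{n}{sys.argv[1]}.png",im)
E
python3 st.py 1 wrist side scene
```

```text
time: 0.95
position: [0.4942, 0.0191, 0.2471]
tool_rot: [1.508, 0.729, -1.121]
ft_force: [0.0, -1.2, -0.0]
grip_width: 0.579
0.95 pos [0.4942 0.0191 0.2471] 
q [-0.2069 -0.3008 -0.0296  2.0865  0.2247  1.0212 -0.5914] F [ 0.0283 -1.1527 -0.0267] w 0.578953796154866
[[ 0.37   -0.1151 -0.9219]
 [ 0.8894 -0.2429  0.3873]
 [-0.2685 -0.9632  0.0124]]
```

View pics/wrist1.png

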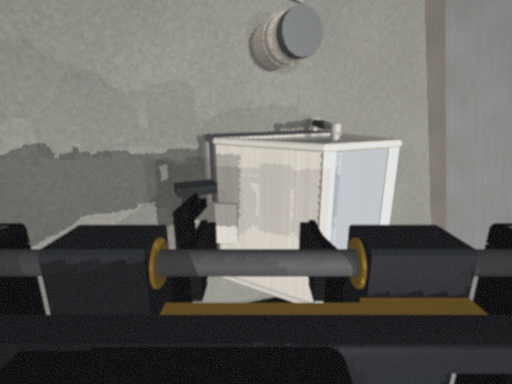

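View pics/side1.png

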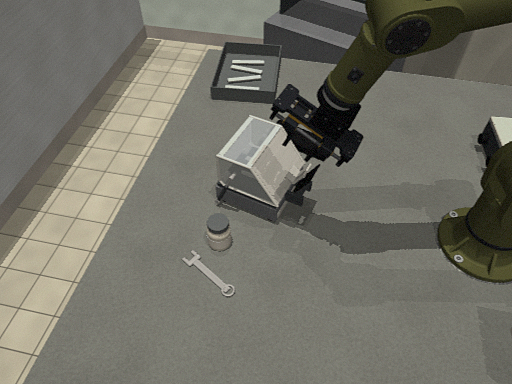

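View pics/scene1.png

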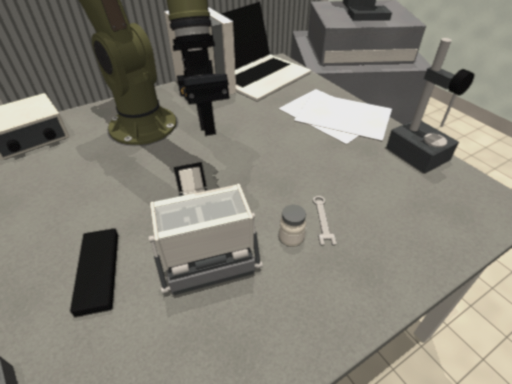

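The gripper is tilted beside the handle, which shows at about (193,205) in the wrist view, (305,178) in the side view and (190,178) in the scene view. I'll enlarge each to pick its corners.

Run:
```python
import cv2
def c(n,x0,y0,x1,y1,f,o):
    im=cv2.imread(f"pics/{n}1.png")[y0:y1,x0:x1]
    return cv2.resize(im,None,fx=f,fy=f,interpolation=cv2.INTER_CUBIC)
import numpy as np
a=c("scene",165,150,235,215,5.5,"")
b=c("side",265,150,335,215,5.5,"")
d=c("wrist",150,160,250,215,5.5,"")[:, :550]
H=np.zeros((357+303,800,3),np.uint8);H[:a.shape[0],:a.shape[1]]=a;H[:b.shape[0],400:400+b.shape[1]]=b
cv2.imwrite("pics/c1.png",H[:360]);cv2.imwrite("pics/c1w.png",d)
```

```text
(no output)
```

View pics/c1.png

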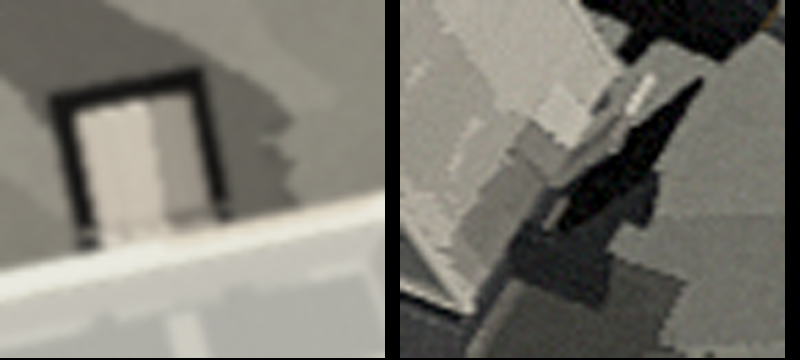

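View pics/c1w.png

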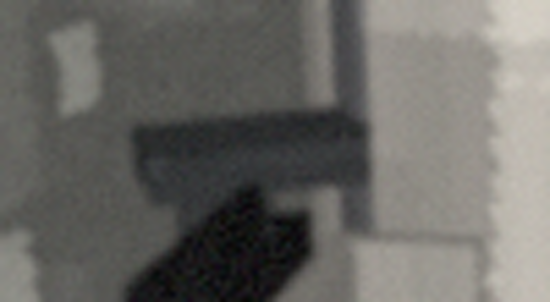

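Run:
```python
from h import *
np.set_printoptions(precision=4,suppress=True)
P,e=tri(("scene",174.1,167.8),("side",320.1,164.5));print("tab -y",P,e)
G,e=tri(("scene",178.6,170),("side",265+(657-400)/5.5,150+73/5.5));print("grip -y back/front",G,e)
# use constraint: corner +y from scene at same z
Q=plane("scene",201.9,162.7,P[2]);print("tab +y",Q,np.linalg.norm(Q-P))
Q2=plane("scene",199.5,166.7,G[2]);print("grip +y",Q2,np.linalg.norm(Q2-G))
m=(P+Q)/2;print("tab mid",m,"yaw",np.degrees(np.arctan2(-(Q-P)[0],(Q-P)[1])))
m2=(G+Q2)/2;print("grip mid",m2,"yaw",np.degrees(np.arctan2(-(Q2-G)[0],(Q2-G)[1])))
for z in(.13,.135,.14,.145): print(z, plane("scene",174.1,167.8,z),plane("scene",201.9,162.7,z),np.linalg.norm(plane("scene",174.1,167.8,z)-plane("scene",201.9,162.7,z)))
```

```text
tab -y [ 0.4363 -0.0454  0.1405] [np.float64(0.0015040997211644375), np.float64(0.0015040997211644553)]
grip -y back/front [ 0.4565 -0.0411  0.1457] [np.float64(0.0004004205017361299), np.float64(0.0004004205017360988)]
tab +y [0.4553 0.0169 0.1405] 0.06510134625081046
grip +y [0.4715 0.0037 0.1457] 0.04723392650815842
tab mid [ 0.4458 -0.0142  0.1405] yaw -16.95468786924677
grip mid [ 0.464  -0.0187  0.1457] yaw -18.426659708422935
0.13 [ 0.4255 -0.0414  0.13  ] [0.4429 0.0216 0.13  ] 0.0653404570585277
0.135 [ 0.4316 -0.043   0.135 ] [0.4488 0.0194 0.135 ] 0.0647145193007713
0.14 [ 0.4376 -0.0446  0.14  ] [0.4547 0.0171 0.14  ] 0.0640885815430149
0.145 [ 0.4436 -0.0463  0.145 ] [0.4605 0.0149 0.145 ] 0.0634626437852585
```

```bash
python3 -m jog '[{"rot":[0,0,0],"travel":[0.05,-0.06,0.05],"jaw":-0.15},{"rot":[0,0,0.5],"travel":[0.05,-0.06,0.05],"jaw":-0.15},{"rot":[0,0,0.5],"travel":[0.05,-0.06,0.05],"jaw":-0.15},{"rot":[0,0,0],"travel":[0,0,0],"jaw":-0.15}]' 30
cat > tgt.py <<'E'
from h import *
import sys
np.set_printoptions(precision=4,suppress=True)
d=float(sys.argv[1]); G=np.array([.467,-.020,.1248]) if len(sys.argv)<3 else np.array(eval(sys.argv[2]))
a=np.radians(-15.5);X=np.array([np.cos(a),np.sin(a),0]);Z=np.array([0,0,1.])
tx=.5*X-.866*Z;ty=.866*X+.5*Z;T=np.c_[tx,ty,np.cross(tx,ty)]
s=ctrl.get_state();M=R.from_rotvec(s["tool_rot"]).as_matrix()
p=G-d*tx
print(s["position"],"q",s["joint_positions"],"F",s["ft_force"],"w",s["grip_width"]*87)
print("target",p,"units",M.T@(p-s["position"])/.3,"rot units",R.from_matrix(M.T@T).as_rotvec(degrees=True)/5)
E
python3 tgt.py .06
```

```text
time: 1.5
position: [0.4854, -0.0114, 0.1697]
tool_rot: [1.508, 0.676, -1.09]
ft_force: [-0.4, 0.6, -0.7]
grip_width: 0.577
[ 0.4854 -0.0114  0.1697] q [-0.0086 -0.3001 -0.1634  2.2589  0.2328  0.7924 -0.5761] F [-0.4381  0.5784 -0.7169] w 50.23330932491343
target [ 0.4381 -0.012   0.1768] units [-0.086  -0.1262  0.0456] rot units [0.0832 0.2982 0.8271]
```

```bash
cat > kin.py <<'E'
from h import *
from scipy.optimize import least_squares
def chain(q):
    z=np.array([0,0,1.]);A=R.identity();cols=[z]
    for i in range(7):
        A=A*R.from_euler("yz"[(i+1)%2],q[i])
        if i in(1,3): cols.append(A.apply(z));
        if i in (1,3): cols.append(A.apply([1.,0,0]))
    cols.append(A.apply(z));return np.array(cols).T,A
D=[([ 0.01410439,0.32182227,-0.07009453,1.45169893,0.02263378,1.37078942,-0.05691678],[ 6.49437221e-01,-5.92273236e-05,2.21450059e-01],[1.20817375,1.2105351,-1.21066011]),
([-0.2069,-0.3008,-0.0296,2.0865,0.2247,1.0212,-0.5914],[.4942,.0191,.2471],[1.508,.729,-1.121]),
([-0.0086,-0.3001,-0.1634,2.2589,0.2328,0.7924,-0.5761],[.4854,-.0114,.1697],[1.508,.676,-1.09])]
if __name__=="__main__":
    np.set_printoptions(precision=4,suppress=True)
    for q,p,r in D: print((chain(q)[1].inv()*R.from_rotvec(r)).as_matrix().round(3).tolist())
    C=np.vstack([chain(q)[0] for q,_,_ in D]);p=np.hstack([p for _,p,_ in D])
    for idx in ([0,1,3,5],[0,1,2,3,4,5]):
        L,res,rk,sv=np.linalg.lstsq(C[:,idx],p,rcond=None);print(idx,L,rk,sv,(C[:,idx]@L-p))
E
python3 kin.py
```

```text
[[0.0, -1.0, -0.0], [-0.0, 0.0, -1.0], [1.0, 0.0, -0.0]]
[[0.055, -0.882, 0.468], [-0.222, -0.468, -0.855], [0.974, -0.056, -0.222]]
[[0.066, -0.89, 0.451], [-0.273, -0.451, -0.85], [0.96, -0.067, -0.273]]
[0, 1, 3, 5] [0.2933 0.5817 0.4786 0.5402] 4 [3.0468 1.5889 0.3757 0.226 ] [ 0.0017 -0.024  -0.0125 -0.0081 -0.0296  0.0016  0.0037  0.0256  0.0109]
[0, 1, 2, 3, 4, 5] [ 0.2117  0.6256 -0.0392  0.4824 -0.095   0.59  ] 6 [3.4088 2.4297 0.4833 0.4441 0.193  0.0895] [ 0.0011 -0.0234  0.0024 -0.0159 -0.0199 -0.0035  0.0125  0.0225  0.0011]
```

Run:
```python
from kin import *
import itertools
np.set_printoptions(precision=4,suppress=True)
best=[]
for sg in itertools.product([1,-1],repeat=4):
    S=np.array([sg[0],1,sg[1],1,sg[2],1,sg[3]])
    Rs=[chain(S*np.array(q))[1].inv()*R.from_rotvec(r) for q,_,r in D]
    e=max((Rs[0].inv()*x).magnitude() for x in Rs)
    best.append((e,sg))
best.sort();print(best[:3])
S=np.array([1]*7);S[::2]=best[0][1]
C=np.vstack([chain(S*np.array(q))[0] for q,_,_ in D]);p=np.hstack([p for _,p,_ in D])
for idx in ([0,1,3,5],[0,1,2,3,4,5]):
    L=np.linalg.lstsq(C[:,idx],p,rcond=None)[0];print(idx,L,(C[:,idx]@L-p))
```

```text
[(0.0006041157935426537, (-1, -1, -1, -1)), (0.19057765895743733, (-1, 1, -1, -1)), (0.35692462627879507, (1, 1, -1, -1))]
[0, 1, 3, 5] [0.2875 0.5457 0.4884 0.4948] [-0.0001  0.0248 -0.009  -0.0052  0.0011  0.0012  0.0045  0.005   0.0078]
[0, 1, 2, 3, 4, 5] [ 0.3244  0.5519 -0.0174  0.5074  0.021   0.5119] [-0.0003  0.0263 -0.0022 -0.0032 -0.0016 -0.0014  0.0027  0.0027  0.0035]
```

```bash
cat > kin2.py <<'E'
from kin import *
S=np.array([-1,1]*3+[-1])
LIM=np.array([[-2.86,2.86],[-.3,2.09],[-1.38,1.24],[.06,2.45],[-1.56,4.7],[.09,2.05],[-2.69,2.69]])
def cols(q):
    q=S*np.array(q);z=np.array([0,0,1.]);y=np.array([0,1.,0]);A=R.identity();c=[z]
    for i in range(7):
        A=A*R.from_euler("yz"[(i+1)%2],q[i])
        if i in(1,3,5): c+=[A.apply(z)]
        if i in(1,3,5): c+=[A.apply(y)]
    return np.array(c).T,A
C=np.vstack([cols(q)[0] for q,_,_ in D]);P=np.hstack([p for _,p,_ in D])
L=np.linalg.lstsq(C,P,rcond=None)[0]
Q0=cols(D[0][0])[1].inv()*R.from_rotvec(D[0][2])
def fk(q):
    c,A=cols(q);return c@L,A*Q0
def ik(p,Rt,q0):
    f=lambda q:np.r_[(fk(q)[0]-p)*10,(fk(q)[1].inv()*Rt).as_rotvec()*2,(q-q0)*1e-3]
    s=least_squares(f,np.clip(q0,LIM[:,0]+1e-3,LIM[:,1]-1e-3),bounds=LIM.T)
    x=fk(s.x);return s.x,np.linalg.norm(x[0]-p),np.degrees((x[1].inv()*Rt).magnitude())
a=np.radians(-15.5);X=np.array([np.cos(a),np.sin(a),0]);Zw=np.array([0,0,1.]);Y=np.cross(Zw,X)
G0=np.array([.467,-.020,.1248]);H=G0+.199*X;H[2]=.075
def grip(th,d,tilt=None):
    """guard angle th; tool at distance d before grip point; tilt deg override at th=0"""
    t=np.radians(30) if tilt is None else np.radians(tilt)
    rot=R.from_rotvec(Y*th)
    tx=np.sin(t)*X-np.cos(t)*Zw;ty=np.cos(t)*X+np.sin(t)*Zw
    T=rot*R.from_matrix(np.c_[tx,ty,np.cross(tx,ty)])
    g=H+rot.apply(G0-H);return g-d*T.apply([1,0,0]),T
if __name__=="__main__":
    np.set_printoptions(precision=3,suppress=True)
    print(L,C@L-P)
    q=np.array(D[2][0])
    for tilt in(30,25,20,15,10):
        for d in(.08,.06,.03,0,-.019): print(tilt,d,*ik(*grip(0,d,tilt),q))
    for th in np.arange(0,1.8,.15):
        r=ik(*grip(th,-.019),q);q=r[0];print("th",th,*r)
E
python3 kin2.py
```

```text
[ 0.25   0.468 -0.015  0.513 -0.011  0.369 -0.   ] [-0. -0.  0.  0. -0. -0. -0.  0. -0.]
30 0.08 [-0.107 -0.3   -0.157  2.205  0.293  0.995 -0.696] 0.025647675876310196 11.317212169522335
30 0.06 [-0.082 -0.3   -0.16   2.247  0.293  0.912 -0.686] 0.022196662150144472 9.224319141514517
30 0.03 [-0.043 -0.3   -0.165  2.311  0.294  0.779 -0.671] 0.015752895220458047 5.8118799290981515
30 0 [-0.003 -0.3   -0.172  2.378  0.298  0.64  -0.657] 0.006853543183865298 2.1454148662097703
30 -0.019 [ 0.028 -0.296 -0.181  2.417  0.302  0.555 -0.649] 1.1137953257112126e-08 8.133602194203106e-06
25 0.08 [-0.019 -0.3   -0.155  2.175  0.176  1.011 -0.533] 0.01757186208270435 7.846163760356099
25 0.06 [-0.004 -0.3   -0.158  2.218  0.176  0.934 -0.528] 0.014157547024319685 5.996132286706951
25 0.03 [ 0.019 -0.3   -0.163  2.283  0.178  0.813 -0.521] 0.007832762306260701 2.9945733201674107
25 0 [-0.008 -0.296 -0.125  2.348  0.206  0.694 -0.538] 4.182685534085527e-09 3.690828694993442e-06
25 -0.019 [ 0.002 -0.25  -0.129  2.354  0.224  0.643 -0.552] 5.742025591321579e-09 3.630168629304218e-06
20 0.08 [ 0.03
[... 2079 characters left out ...]
1  1.511 -0.047  1.574 -0.205] 1.116067459673509e-08 7.094179123206513e-06
th 0.8999999999999999 [ 0.077  0.441  0.009  1.297 -0.073  1.773 -0.186] 1.3343951106069608e-08 7.521725803059473e-06
th 1.05 [ 0.094  0.618  0.013  1.063 -0.098  1.98  -0.18 ] 1.7171911428143455e-08 8.349748037792464e-06
th 1.2 [ 0.173  0.706 -0.105  0.941 -0.069  2.05  -0.22 ] 0.009507779237193861 6.396570212505436
th 1.3499999999999999 [ 0.215  0.748 -0.158  0.886 -0.072  2.05  -0.244] 0.023250468044547373 15.734201683354742
th 1.5 [ 0.262  0.798 -0.222  0.829 -0.075  2.05  -0.283] 0.03654455364490749 24.805687950689865
th 1.65 [ 0.32   0.859 -0.312  0.773 -0.078  2.05  -0.347] 0.04941527486271381 33.54654420105872
```

```bash
cat > tg.py <<'E'
from kin2 import *
import sys
np.set_printoptions(precision=3,suppress=True)
th,d,tilt=map(float,sys.argv[1:4])
s=ctrl.get_state();M=R.from_rotvec(s["tool_rot"]);p,T=grip(th,d,tilt)
print(s["time"],s["position"],"q",s["joint_positions"],"F",s["ft_force"],"w",s["grip_width"]*87)
print("model err mm",(fk(s["joint_positions"])[0]-s["position"])*1e3)
print("target",p,"units",M.inv().apply(p-s["position"])/.3,"rot",(M.inv()*T).as_rotvec(degrees=True)/5)
# current guard-frame pose: tool relative to handle at th
g,T0=grip(th,0); r=T0.inv()
print("TCP rel grip in ideal tool axes mm",r.apply(s["position"]-g)*1e3,"rot deg",(r*M).as_rotvec(degrees=True))
E
python3 tg.py 0 .06 16
```

```text
1.5 [ 0.485 -0.011  0.17 ] q [-0.009 -0.3   -0.163  2.259  0.233  0.792 -0.576] F [-0.438  0.578 -0.717] w 50.23330932491343
model err mm [ 0.017 -0.01   0.023]
target [ 0.451 -0.016  0.182] units [-0.084 -0.078  0.046] rot [ 0.046  0.306 -1.973]
TCP rel grip in ideal tool axes mm [-31.175  35.788 -13.246] rot deg [-0.416 -1.491 -4.135]
```

```bash
python3 -m jog '[{"rot":[0,0.1,-0.7],"travel":[-0.1,0,0.02],"jaw":-0.15},{"rot":[0,0.2,-0.7],"travel":[0,-0.05,0.025],"jaw":-0.15},{"rot":[0,0,-0.6],"travel":[0.02,-0.04,0],"jaw":-0.15},{"rot":[0,0,0],"travel":[0,0,0],"jaw":-0.15}]'; python3 tg.py 0 .06 16
```

```text
time: 1.9
position: [0.4588, -0.0108, 0.1854]
tool_rot: [1.488, 0.839, -1.197]
ft_force: [0.4, 0.3, 0.0]
grip_width: 0.576
1.9 [ 0.459 -0.011  0.185] q [ 0.008 -0.273 -0.106  2.161  0.082  0.991 -0.398] F [0.39  0.294 0.01 ] w 50.14273560656264
model err mm [ 0.001 -0.006  0.019]
target [ 0.451 -0.016  0.182] units [ 0.004 -0.022  0.022] rot [ 0.066 -0.03  -0.01 ]
TCP rel grip in ideal tool axes mm [-57.644  21.262  -6.686] rot deg [ -0.312   0.188 -13.952]
```

```bash
python3 -m jog '[{"rot":[0,0,0],"travel":[0,-0.02,0.02],"jaw":-0.33},{"rot":[0,0,0],"travel":[0,-0.01,0],"jaw":-0.33}]'; python3 tg.py 0 .03 20; python3 st.py 2 side scene wrist
python3 - <<'E'
import cv2,numpy as np
a=cv2.resize(cv2.imread("pics/scene2.png")[120:220,150:250],None,fx=4,fy=4,interpolation=2)
b=cv2.resize(cv2.imread("pics/side2.png")[110:210,255:355],None,fx=4,fy=4,interpolation=2)
cv2.imwrite("pics/c2.png",np.hstack([a,b]))
E
```

```text
time: 2.1
position: [0.4473, -0.0145, 0.1813]
tool_rot: [1.486, 0.838, -1.197]
ft_force: [-1.0, -0.3, -0.4]
grip_width: 0.645
2.1 [ 0.447 -0.015  0.181] q [ 0.023 -0.298 -0.112  2.187  0.076  0.989 -0.385] F [-0.953 -0.287 -0.432] w 56.15289936217102
model err mm [ 0.001 -0.006  0.019]
target [ 0.457 -0.017  0.153] units [0.1   0.006 0.   ] rot [ 0.082 -0.016  0.788]
TCP rel grip in ideal tool axes mm [-59.195  10.567  -0.013] rot deg [ -0.402   0.116 -13.94 ]
2.1 pos [ 0.4473 -0.0145  0.1813] 
q [ 0.0227 -0.2982 -0.1119  2.1874  0.076   0.9886 -0.3852] F [-0.9527 -0.2867 -0.4323] w 0.6454356248525405
[[ 0.2669 -0.0728 -0.961 ]
 [ 0.9279 -0.2499  0.2766]
 [-0.2603 -0.9655  0.0009]]
```

View pics/c2.png

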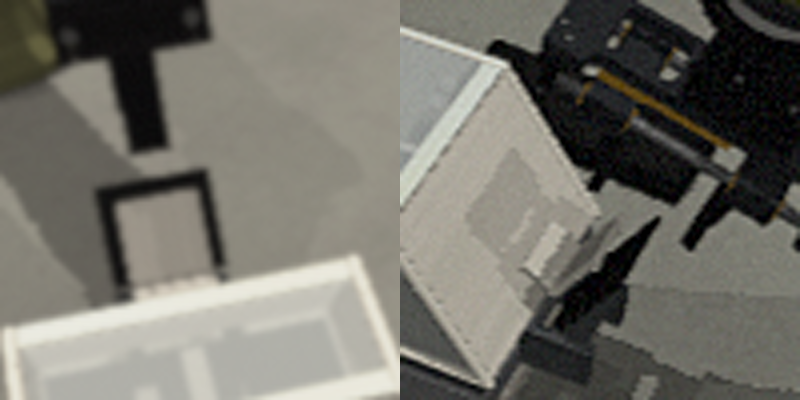

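View pics/wrist2.png

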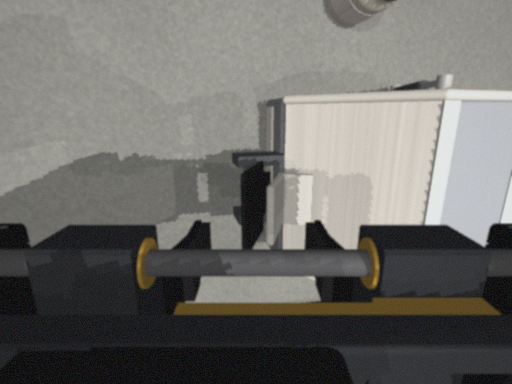

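Run:
```python
from kin2 import *
import cv2
_,T=grip(0,0)
im=cv2.imread("pics/wrist2.png")
# ideal tool axes: x=down along handle, y=back, z=-Y
for nm,v in {"gripback+":(-20,6.5,-23),"gripback-":(-20,6.5,23),"tabfront+":(-30,-16.5,-33),"tabfr+root":(30,-16.5,-33),"griproot+":(30,6.5,-23),"gripfront+":(-20,3.5,-23)}.items():
    p=G0+T.apply(np.array(v)/1e3);print(nm,np.round(proj("wrist",p)),np.round(proj("scene",p),1),np.round(proj("side",p),1))
cv2.imwrite("pics/c2w.png",cv2.resize(im[130:230,180:340],None,fx=5,fy=5,interpolation=2))
```

```text
gripback+ [266. 186.] [198.9 166.3] [304.1 175.3]
gripback- [265. 244.] [178.5 170. ] [311.5 163.5]
tabfront+ [231. 173.] [201.4 159.9] [311.9 182.4]
tabfr+root [253. 160.] [206.1 184.6] [298.7 192.1]
griproot+ [278. 172.] [202.9 187.4] [293.5 183.7]
gripfront+ [262. 185.] [198.8 166.1] [305.1 176.1]
```

View pics/c2w.png

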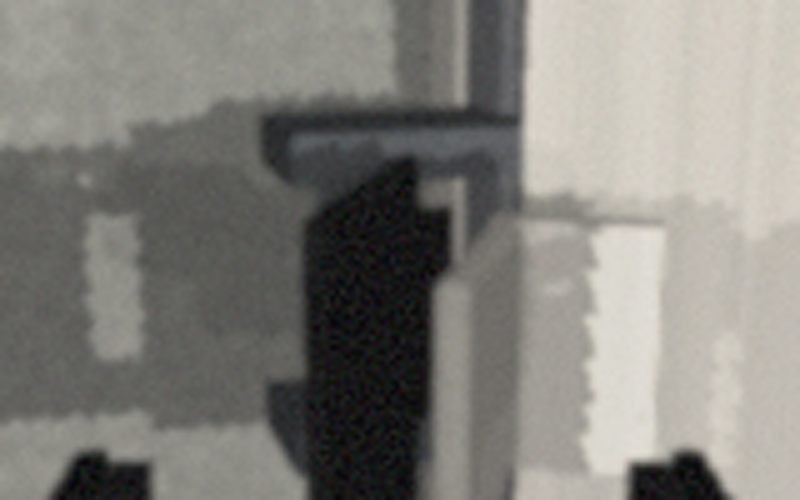

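Run:
```python
from kin2 import *
import h
np.set_printoptions(precision=4,suppress=True)
s0={"position":np.array(D[0][1]),"tool_rot":np.array(D[0][2])};s2=ctrl.get_state()
_,T=grip(0,0)
c=G0+T.apply([-.02,.0065,-.023]);print("assumed",c)
ob=[("wrist",274,185.6,s2),("wrist",47,197,s0),("scene",199.5,166.7)]
print(tri(*ob)); print(tri(*ob[:2])); print(tri(ob[0],ob[2])); print(tri(ob[0],("side",304.5,175)))
for p in(tri(*ob)[0],tri(*ob[:2])[0]): print("shift ideal axes mm",T.inv().apply(p-c)*1e3, np.round(proj("scene",p),1))
```

```text
assumed [0.4689 0.0033 0.1454]
(array([0.4731, 0.0033, 0.1492]), [np.float64(0.0008854424668496396), np.float64(0.002099911361934689), np.float64(0.0016751340982034187)])
(array([0.4729, 0.0043, 0.1523]), [np.float64(0.0005160645301163232), np.float64(0.0005160645301163192)])
(array([0.4742, 0.0025, 0.1482]), [np.float64(0.00020090042047487674), np.float64(0.00020090042047494632)])
(array([0.4707, 0.0043, 0.1499]), [np.float64(0.0029831608740657823), np.float64(0.0029831608740659267)])
shift ideal axes mm [-1.3112  5.3535 -1.0621] [199.4 166. ]
shift ideal axes mm [-4.2112  6.5826 -2.0462] [199.7 164.7]
```

Run:
```python
import cv2
im=cv2.imread("pics/wrist0.png");cv2.imwrite("pics/c0w.png",cv2.resize(im[150:235,10:170],None,fx=5,fy=5,interpolation=2))
```

```text
(no output)
```

View pics/c0w.png

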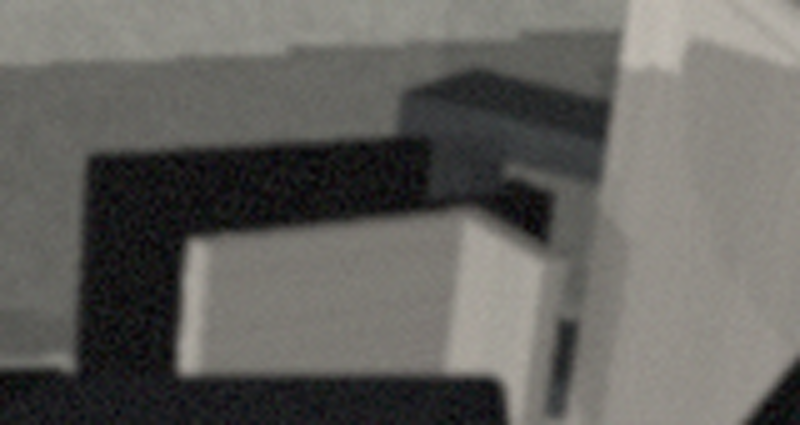

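Run:
```python
from kin2 import *
np.set_printoptions(precision=4,suppress=True)
s0={"position":np.array(D[0][1]),"tool_rot":np.array(D[0][2])};s2=ctrl.get_state()
_,T=grip(0,0)
c=G0+T.apply([-.02,.0065,-.023])
ob=[("wrist",274,185.6,s2),("wrist",51.4,198,s0),("scene",199.5,166.7),("side",304.5,175)]
for o in (ob,ob[:3],ob[:2]):
    p,e=tri(*o);print(p,e,"shift",T.inv().apply(p-c)*1e3)
# root (bend) wrist0 (102,192): predicted
print("root pred w0",proj("wrist",c+T.apply([.05,0,0]),s0), "edge pred",proj("wrist",c,s0))
```

```text
[0.4717 0.0027 0.1467] [np.float64(0.0027183569932309024), np.float64(0.00068687946178931), np.float64(0.0009636167859446231), np.float64(0.00354945547162994)] shift [ 0.3089  3.1515 -0.1298]
[0.474  0.0027 0.1483] [np.float64(0.00026234072429924066), np.float64(0.00034955879067211657), np.float64(0.0003282742121006418)] shift [-0.0193  5.8422 -0.7175]
[0.4739 0.0028 0.1488] [np.float64(0.0001882308277128687), np.float64(0.00018823082771287798)] shift [-0.4689  5.996  -0.7827]
root pred w0 (np.float64(103.22056069595044), np.float64(190.8265721242624)) edge pred (np.float64(48.190038702960976), np.float64(196.45497574345856))
```

```bash
sed -i 's/^G0=.*/G0=np.array([.472,-.0206,.1277]);H=G0+.1981*X;H[2]=.075/' kin2.py; python3 tg.py 0 .03 20; python3 tg.py 0 -.015 27|grep target
python3 - <<'E'
from kin2 import *
q=np.array(ctrl.get_state()["joint_positions"])
for d,t in((.03,20),(0,25),(-.015,27),(-.019,30),(-.015,30)):
    r=ik(*grip(0,d,t),q);print(d,t,r[0].round(3),r[1:])
q=r[0]
for th in np.arange(0,1.3,.1):
    r=ik(*grip(th,-.015),q);q=r[0];print(th.round(1),r[0].round(3),round(r[1],4),round(r[2],1))
E
```

```text
2.25 [ 0.447 -0.014  0.181] q [ 0.022 -0.298 -0.112  2.188  0.076  0.988 -0.386] F [-0.133  0.825  0.451] w 57.5517525293567
model err mm [ 0.001 -0.006  0.02 ]
target [ 0.462 -0.018  0.156] units [ 0.095  0.025 -0.   ] rot [ 0.088 -0.019  0.788]
TCP rel grip in ideal tool axes mm [-58.955   4.631   0.191] rot deg [ -0.433   0.131 -13.939]
target [ 0.479 -0.022  0.114] units [0.244 0.042 0.   ] rot [ 0.087 -0.024  2.188]
0.03 20 [ 0.031 -0.287 -0.133  2.249  0.116  0.855 -0.435] (np.float64(4.792243781389876e-09), np.float64(3.4310636371429052e-06))
0 25 [ 0.05  -0.286 -0.172  2.334  0.181  0.693 -0.512] (np.float64(1.2752152885737239e-08), np.float64(9.815950940480392e-06))
-0.015 27 [ 0.065 -0.27  -0.193  2.364  0.222  0.618 -0.557] (np.float64(1.8222818088896722e-08), np.float64(1.416193612260826e-05))
-0.019 30 [ 0.092 -0.287 -0.234  2.403  0.268  0.552 -0.615] (np.float64(2.5591025159199722e-08), np.float64(2.0277413626760114e-05))
-0.015 30 [ 0.09  -0.298 -0.233  2.402  0.26   0.563 -0.608] (np.float64(2.4279358148833827e-08), np.float64(1.9387135970411687e-05))
0.0 [ 0.09  -0.298 -0.233  2.402  0.26   0.563 -0.608] 0.0 0.0
0.1 [ 0.069 -0.255 -0.173  2.294  0.167  0.71  -0.483] 0.0 0.0
0.2 [ 0.066 -0.196 -0.136  2.181  0.107  0.852 -0.4  ] 0.0 0.0
0.3 [ 0.072 -0.124 -0.112  2.063  0.065  0.989 -0.341] 0.0 0.0
0.4 [ 0.08  -0.042 -0.094  1.941  0.034  1.124 -0.298] 0.0 0.0
0.5 [ 0.088  0.046 -0.081  1.815  0.01   1.258 -0.266] 0.0 0.0
0.6 [ 0.097  0.141 -0.07   1.685 -0.009  1.39  -0.242] 0.0 0.0
0.7 [ 0.104  0.242 -0.062  1.55  -0.025  1.522 -0.224] 0.0 0.0
0.8 [ 0.112  0.348 -0.055  1.41  -0.039  1.655 -0.211] 0.0 0.0
0.9 [ 0.118  0.459 -0.049  1.262 -0.053  1.79  -0.203] 0.0 0.0
1.0 [ 0.123  0.578 -0.045  1.104 -0.067  1.928 -0.199] 0.0 0.0
1.1 [ 0.144  0.689 -0.071  0.953 -0.069  2.05  -0.209] 0.0014 1.0
1.2 [ 0.171  0.715 -0.101  0.916 -0.07   2.05  -0.219] 0.0108 7.3
```

```bash
python3 -m jog '[{"rot":[0.09,0,0.4],"travel":[0.045,0.01,0],"jaw":-0.33},{"rot":[0,0,0.4],"travel":[0.045,0.01,0],"jaw":-0.33},{"rot":[0,0,0],"travel":[0,0,0],"jaw":-0.33}]'; python3 tg.py 0 0 25;  python3 st.py 3 side wrist
python3 - <<'E'
import cv2,numpy as np
a=cv2.resize(cv2.imread("pics/wrist3.png")[120:240,160:360],None,fx=4,fy=4,interpolation=2)
cv2.imwrite("pics/c3.png",a)
b=cv2.resize(cv2.imread("pics/side3.png")[110:210,255:355],None,fx=5,fy=5,interpolation=2)
cv2.imwrite("pics/c3s.png",b)
E
```

```text
time: 2.55
position: [0.4591, -0.0176, 0.1548]
tool_rot: [1.507, 0.779, -1.153]
ft_force: [-0.1, 0.4, -0.3]
grip_width: 0.663
2.55 [ 0.459 -0.018  0.155] q [ 0.032 -0.292 -0.134  2.253  0.113  0.857 -0.432] F [-0.119  0.388 -0.254] w 57.700416153625085
model err mm [ 0.009 -0.007  0.022]
target [ 0.472 -0.021  0.128] units [ 0.1    0.011 -0.002] rot [ 0.007 -0.004  1.031]
TCP rel grip in ideal tool axes mm [-30.067   2.097   0.559] rot deg [ -0.035   0.019 -10.156]
2.55 pos [ 0.4591 -0.0176  0.1548] 
q [ 0.032  -0.292  -0.1335  2.2534  0.113   0.8571 -0.4322] F [-0.1191  0.3878 -0.2537] w 0.6632231741795986
[[ 0.3272 -0.0904 -0.9406]
 [ 0.9066 -0.2508  0.3395]
 [-0.2666 -0.9638 -0.    ]]
```

View pics/c3.png

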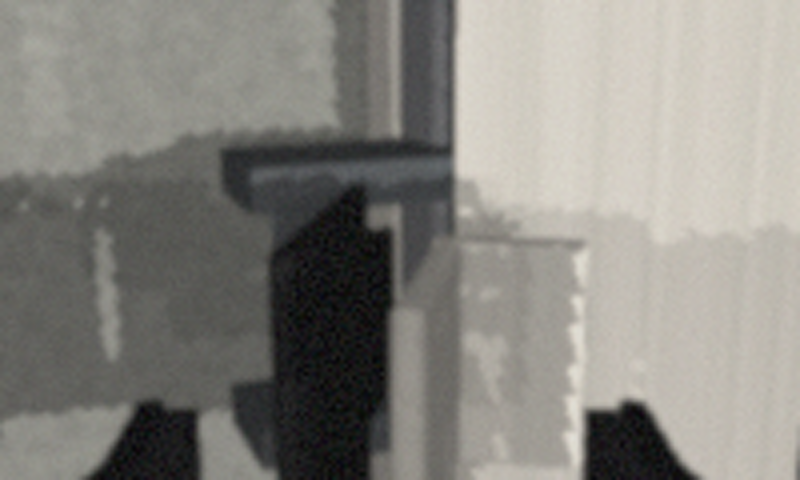

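View pics/c3s.png

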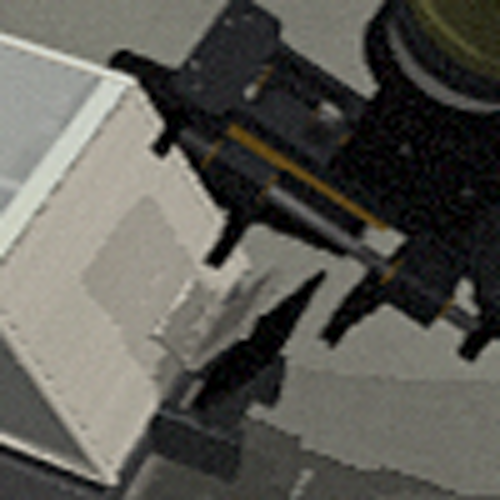

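```bash
python3 -m jog '[{"rot":[0,0,0.5],"travel":[0.05,-0.002,0],"jaw":-0.33},{"rot":[0,0,0.5],"travel":[0.04,-0.002,0],"jaw":-0.33},{"rot":[0,0,0],"travel":[0,0,0],"jaw":-0.33}]'; python3 tg.py 0 -.018 29
```

```text
time: 2.95
position: [0.4675, -0.02, 0.1297]
tool_rot: [1.526, 0.706, -1.088]
ft_force: [0.1, -0.3, 0.8]
grip_width: 0.662
2.95 [ 0.467 -0.02   0.13 ] q [ 0.055 -0.299 -0.178  2.337  0.171  0.704 -0.504] F [ 0.111 -0.284  0.778] w 57.572325286154935
model err mm [ 0.021 -0.008  0.027]
target [ 0.48  -0.023  0.112] units [ 0.072  0.015 -0.002] rot [ 0.005 -0.002  0.831]
TCP rel grip in ideal tool axes mm [-3.987 -2.933  0.62 ] rot deg [-0.023  0.009 -5.153]
```

```bash
python3 -m jog '[{"rot":[0,0,0.4],"travel":[0.04,0.008,0],"jaw":-0.33},{"rot":[0,0,0.43],"travel":[0.032,0.006,0],"jaw":-0.33},{"rot":[0,0,0],"travel":[0,0,0],"jaw":-0.33}]'; python3 tg.py 0 -.018 30;  python3 st.py 4 side wrist
python3 - <<'E'
import cv2,numpy as np
a=cv2.resize(cv2.imread("pics/wrist4.png")[120:240,160:360],None,fx=4,fy=4,interpolation=2)
cv2.imwrite("pics/c4.png",a)
b=cv2.resize(cv2.imread("pics/side4.png")[110:210,255:355],None,fx=5,fy=5,interpolation=2)
cv2.imwrite("pics/c4s.png",b)
E
```

```text
time: 3.25
position: [0.4813, -0.0236, 0.1131]
tool_rot: [1.541, 0.645, -1.033]
ft_force: [-0.5, 0.5, 0.1]
grip_width: 0.662
3.25 [ 0.481 -0.024  0.113] q [ 0.085 -0.281 -0.22   2.388  0.249  0.574 -0.59 ] F [-0.537  0.493  0.139] w 57.632697903980706
model err mm [ 0.033 -0.01   0.031]
target [ 0.481 -0.023  0.112] units [ 0.002 -0.004 -0.001] rot [-0.002 -0.004  0.19 ]
TCP rel grip in ideal tool axes mm [17.482  1.144  0.446] rot deg [ 0.009  0.019 -0.95 ]
3.25 pos [ 0.4813 -0.0236  0.1131] 
q [ 0.0854 -0.2815 -0.2199  2.3878  0.2493  0.5739 -0.5896] F [-0.5366  0.4934  0.139 ] w 0.6624448034940311
[[ 0.468  -0.1294 -0.8742]
 [ 0.8424 -0.2338  0.4856]
 [-0.2672 -0.9636 -0.0004]]
```

View pics/c4.png

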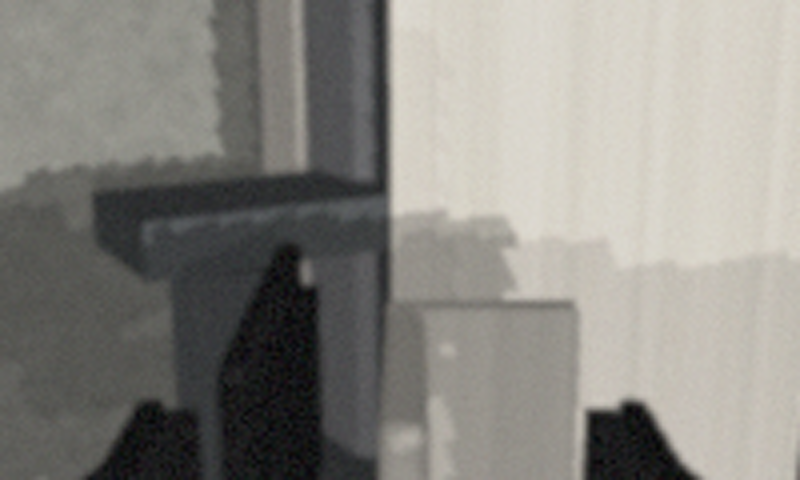

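View pics/c4s.png

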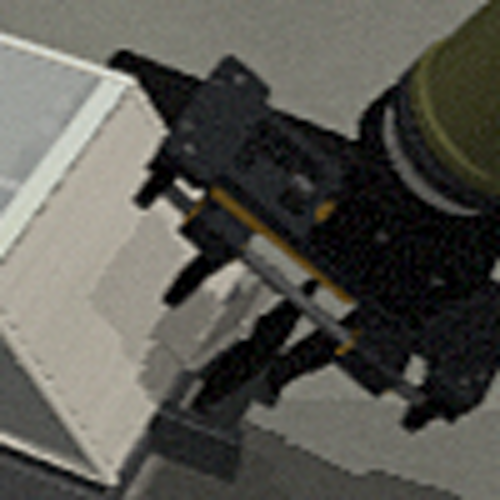

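```bash
python3 -m jog '[{"rot":[0,0,0.1],"travel":[0,-0.003,0],"jaw":0.4},{"rot":[0,0,0],"travel":[0,0,0],"jaw":0.4},{"rot":[0,0,0],"travel":[0,0,0],"jaw":0.4},{"rot":[0,0,0],"travel":[0,0,0],"jaw":0.4}]' 30; python3 tg.py 0 -.018 30; python3 -m jog '[{"rot":[0,0,0],"travel":[0,0,0],"jaw":0.6},{"rot":[0,0,0],"travel":[0,0,0],"jaw":0.6},{"rot":[0,0,0],"travel":[0,0,0],"jaw":0.6}]' ; python3 -m jog '[{"rot":[0,0,0],"travel":[0,0,0],"jaw":0.8},{"rot":[0,0,0],"travel":[0,0,0],"jaw":0.8},{"rot":[0,0,0],"travel":[0,0,0],"jaw":0.8},{"rot":[0,0,0],"travel":[0,0,0],"jaw":0.8}]';python3 tg.py 0 -.018 30
```

```text
time: 3.75
position: [0.4811, -0.0233, 0.1133]
tool_rot: [1.544, 0.637, -1.025]
ft_force: [-3.6, 1.0, 0.1]
grip_width: 0.388
3.75 [ 0.481 -0.023  0.113] q [ 0.087 -0.288 -0.225  2.396  0.258  0.563 -0.602] F [-3.616  1.049  0.119] w 33.739164318339455
model err mm [ 0.034 -0.01   0.031]
target [ 0.481 -0.023  0.112] units [ 0.003 -0.003 -0.   ] rot [-0.008 -0.014  0.067]
TCP rel grip in ideal tool axes mm [17.209  1.003  0.128] rot deg [ 0.042  0.072 -0.337]
time: 4.05
position: [0.4791, -0.0231, 0.1114]
tool_rot: [1.542, 0.64, -1.029]
ft_force: [-6.5, 3.3, -0.2]
grip_width: 0.214
time: 4.45
position: [0.4811, -0.0235, 0.1128]
tool_rot: [1.543, 0.637, -1.025]
ft_force: [5.0, -1.0, -6.4]
grip_width: 0.145
4.45 [ 0.481 -0.024  0.113] q [ 0.087 -0.287 -0.225  2.397  0.258  0.562 -0.602] F [ 4.958 -0.988 -6.432] w 12.587057763135189
model err mm [ 0.034 -0.01   0.031]
target [ 0.481 -0.023  0.112] units [ 0.001 -0.003 -0.001] rot [-0.006 -0.013  0.069]
TCP rel grip in ideal tool axes mm [17.7    0.804  0.384] rot deg [ 0.031  0.063 -0.345]
```

```bash
python3 -m jog '[{"rot":[0,0,0],"travel":[0,0,0],"jaw":1},{"rot":[0,0,0],"travel":[0,0,0],"jaw":1},{"rot":[0,0,0],"travel":[0,0,0],"jaw":1}]' 40;python3 tg.py 0 -.018 30; python3 st.py 5 side
python3 - <<'E'
import cv2
b=cv2.resize(cv2.imread("pics/side5.png")[110:210,255:355],None,fx=5,fy=5,interpolation=2)
cv2.imwrite("pics/c5s.png",b)
from kin2 import *
np.set_printoptions(precision=3,suppress=True)
# increments in tool axes per 0.1 rad arc from current
s=ctrl.get_state();p=s["position"];M=R.from_rotvec(s["tool_rot"])
for dth in (.04,.08):
    r=R.from_rotvec(Y*dth);p2=H+r.apply(p-H)
    print(dth,M.inv().apply(p2-p)/.3,(M.inv()*(r*M)).as_rotvec(degrees=True)/5)
E
```

```text
time: 4.75
position: [0.4811, -0.0235, 0.1128]
tool_rot: [1.543, 0.637, -1.025]
ft_force: [4.5, -1.0, -6.7]
grip_width: 0.135
4.75 [ 0.481 -0.024  0.113] q [ 0.087 -0.287 -0.225  2.397  0.258  0.562 -0.602] F [ 4.484 -1.04  -6.673] w 11.706870501860939
model err mm [ 0.034 -0.01   0.031]
target [ 0.481 -0.023  0.112] units [ 0.001 -0.003 -0.001] rot [-0.006 -0.013  0.067]
TCP rel grip in ideal tool axes mm [17.658  0.884  0.356] rot deg [ 0.028  0.065 -0.337]
4.75 pos [ 0.4811 -0.0235  0.1128] 
q [ 0.0869 -0.2873 -0.2247  2.3967  0.2585  0.5617 -0.6017] F [ 4.4843 -1.0399 -6.6734] w 0.13456172990644757
[[ 0.4772 -0.1312 -0.869 ]
 [ 0.8372 -0.2327  0.4949]
 [-0.2671 -0.9637 -0.0012]]
0.04 [-0.019  0.017 -0.   ] [ 0.001 -0.    -0.458]
0.08 [-0.037  0.035 -0.   ] [ 0.001 -0.001 -0.917]
```

View pics/c5s.png

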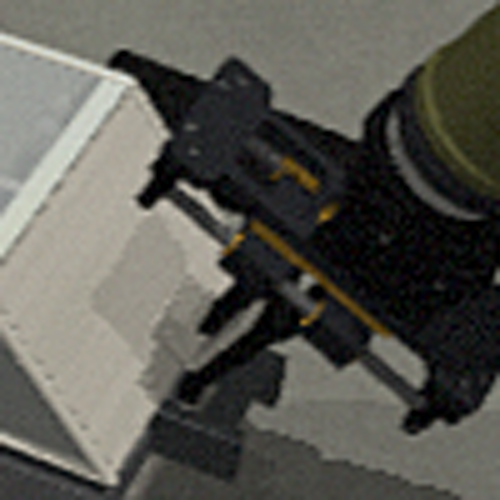

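```bash
python3 -m jog '[{"rot":[0,0,-0.115],"travel":[-0.0047,0.0043,0],"jaw":1},{"rot":[0,0,-0.115],"travel":[-0.0047,0.0043,0],"jaw":1}]';python3 tg.py .02 -.018 30|tail -1;  python3 -m jog '[{"rot":[0,0,-0.115],"travel":[-0.0047,0.0043,0],"jaw":1},{"rot":[0,0,-0.115],"travel":[-0.0047,0.0043,0],"jaw":1}]';python3 tg.py .04 -.018 30|tail -1
```

```text
time: 5.0
position: [0.4818, -0.0237, 0.1163]
tool_rot: [1.539, 0.654, -1.04]
ft_force: [6.5, -1.7, -7.9]
grip_width: 0.141
TCP rel grip in ideal tool axes mm [17.864  0.663  0.37 ] rot deg [ 0.021  0.068 -0.381]
time: 5.2
position: [0.4826, -0.0239, 0.12]
tool_rot: [1.536, 0.671, -1.055]
ft_force: [6.4, -1.2, -7.6]
grip_width: 0.142
TCP rel grip in ideal tool axes mm [17.96   0.59   0.345] rot deg [ 0.019  0.066 -0.403]
```

```bash
python3 -m jog '[{"rot":[0,0,-0.23],"travel":[-0.0094,0.0087,0],"jaw":1},{"rot":[0,0,-0.23],"travel":[-0.0094,0.0087,0],"jaw":1},{"rot":[0,0,-0.23],"travel":[-0.0094,0.0087,0],"jaw":1},{"rot":[0,0,-0.23],"travel":[-0.0094,0.0087,0],"jaw":1}]';python3 tg.py .12 -.018 30|tail -1; python3 st.py 6 side wrist
python3 - <<'E'
import cv2
b=cv2.resize(cv2.imread("pics/side6.png")[100:220,205:345],None,fx=5,fy=5,interpolation=2)
cv2.imwrite("pics/c6s.png",b)
E
```

```text
time: 5.6
position: [0.4868, -0.025, 0.1349]
tool_rot: [1.519, 0.739, -1.117]
ft_force: [1.7, -0.2, -5.4]
grip_width: 0.141
TCP rel grip in ideal tool axes mm [17.851  0.712  0.316] rot deg [ 0.019  0.058 -0.508]
5.6 pos [ 0.4868 -0.025   0.1349] 
q [ 0.0569 -0.2325 -0.1498  2.2657  0.1524  0.741  -0.4596] F [ 1.6978 -0.2473 -5.3964] w 0.14125190789218744
[[ 0.3708 -0.1018 -0.9231]
 [ 0.8894 -0.247   0.3846]
 [-0.2672 -0.9637 -0.0011]]
```

View pics/c6s.png

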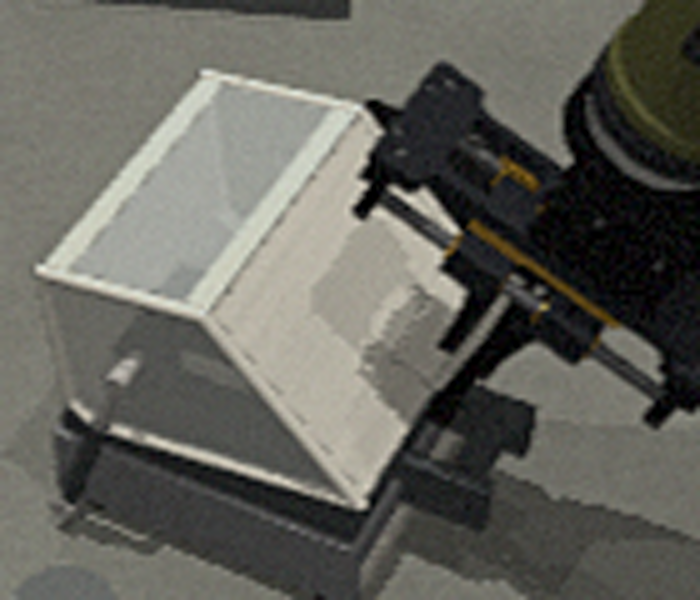

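The guard has visibly lifted: there is a dark gap along the base top, at about (280,510) in the crop. I'll keep going round the hinge arc and watch the pull on the hand.

```bash
cat > f.py <<'E'
from kin2 import *
import sys
s=ctrl.get_state();th=float(sys.argv[1]);M=R.from_rotvec(s["tool_rot"]);g,T0=grip(th,0)
tan=np.cross(Y,(g-H));tan/=np.linalg.norm(tan)
print("t",s["time"],"tangential F",round(tan@s["ft_force"],2),"rel mm",(T0.inv().apply(s["position"]-g)*1e3).round(1),"rot",(T0.inv()*M).as_rotvec(degrees=True).round(1),"q",s["joint_positions"].round(2),"w",round(s["grip_width"]*87,1))
E
python3 f.py .12
python3 -m jog '[{"rot":[0,0,-0.573],"travel":[-0.0233,0.0217,0],"jaw":1},{"rot":[0,0,-0.573],"travel":[-0.0233,0.0217,0],"jaw":1},{"rot":[0,0,-0.573],"travel":[-0.0233,0.0217,0],"jaw":1},{"rot":[0,0,-0.573],"travel":[-0.0233,0.0217,0],"jaw":1}]'|tail -2;python3 f.py .32
python3 -m jog '[{"rot":[0,0,-0.573],"travel":[-0.0233,0.0217,0],"jaw":1},{"rot":[0,0,-0.573],"travel":[-0.0233,0.0217,0],"jaw":1},{"rot":[0,0,-0.573],"travel":[-0.0233,0.0217,0],"jaw":1},{"rot":[0,0,-0.573],"travel":[-0.0233,0.0217,0],"jaw":1}]'|tail -2;python3 f.py .52
```

```text
t 5.7 tangential F -5.38 rel mm [17.7  0.8  0.3] rot [ 0.1  0.  -0.5] q [ 0.06 -0.23 -0.15  2.27  0.15  0.74 -0.46] w 12.1
ft_force: [-0.8, 0.1, -3.7]
grip_width: 0.137
t 6.1 tangential F -3.49 rel mm [18.   0.6  0.2] rot [-0.   0.1 -0.6] q [ 0.05 -0.1  -0.09  2.03  0.06  1.02 -0.33] w 11.9
ft_force: [-3.1, 1.2, -0.8]
grip_width: 0.14
t 6.5 tangential F -2.92 rel mm [17.8  0.8 -0.1] rot [-0.1  0.1 -0.6] q [ 0.07  0.07 -0.05  1.78  0.    1.29 -0.25] w 12.2
```

```bash
python3 -m jog '[{"rot":[0,0,-0.573],"travel":[-0.0233,0.0217,0],"jaw":1},{"rot":[0,0,-0.573],"travel":[-0.0233,0.0217,0],"jaw":1}]'|tail -2;python3 f.py .62
python3 -m jog '[{"rot":[0,0,-0.573],"travel":[-0.0233,0.0217,0],"jaw":1},{"rot":[0,0,-0.573],"travel":[-0.0233,0.0217,0],"jaw":1}]'|tail -2;python3 f.py .72
python3 -m jog '[{"rot":[0,0,-0.573],"travel":[-0.0233,0.0217,0],"jaw":1},{"rot":[0,0,-0.573],"travel":[-0.0233,0.0217,0],"jaw":1}]'|tail -2;python3 f.py .82
python3 -m jog '[{"rot":[0,0,-0.573],"travel":[-0.0233,0.0217,0],"jaw":1},{"rot":[0,0,-0.573],"travel":[-0.0233,0.0217,0],"jaw":1}]'|tail -2;python3 f.py .92
```

```text
ft_force: [-4.6, 1.5, 1.2]
grip_width: 0.14
t 6.7 tangential F -2.96 rel mm [17.6  1.  -0.2] rot [-0.1  0.1 -0.5] q [ 0.08  0.17 -0.04  1.65 -0.02  1.42 -0.23] w 12.2
ft_force: [-3.6, 2.5, 2.0]
grip_width: 0.138
t 6.9 tangential F -2.31 rel mm [17.4  1.2 -0.3] rot [-0.1  0.1 -0.5] q [ 0.08  0.27 -0.03  1.52 -0.04  1.55 -0.21] w 12.0
ft_force: [-2.6, 1.8, 2.7]
grip_width: 0.145
t 7.1 tangential F -1.37 rel mm [17.2  1.4 -0.5] rot [-0.1  0.1 -0.5] q [ 0.09  0.38 -0.03  1.38 -0.05  1.69 -0.2 ] w 12.6
ft_force: [-2.1, 2.2, 4.4]
grip_width: 0.14
t 7.3 tangential F -0.71 rel mm [17.1  1.5 -0.6] rot [-0.1  0.1 -0.4] q [ 0.1   0.49 -0.02  1.23 -0.07  1.82 -0.19] w 12.2
```

```bash
python3 -m jog '[{"rot":[0,0,-0.573],"travel":[-0.0233,0.0217,0],"jaw":1},{"rot":[0,0,-0.573],"travel":[-0.0233,0.0217,0],"jaw":1}]'|tail -2;python3 f.py 1.02
python3 -m jog '[{"rot":[0,0,-0.573],"travel":[-0.0233,0.0217,0],"jaw":1},{"rot":[0,0,0],"travel":[0,0,0],"jaw":1}]'|tail -2;python3 f.py 1.07
```

```text
ft_force: [-0.8, 2.8, 4.3]
grip_width: 0.143
t 7.5 tangential F -0.21 rel mm [17.1  1.5 -0.8] rot [-0.2  0.1 -0.4] q [ 0.11  0.61 -0.01  1.07 -0.09  1.96 -0.19] w 12.4
ft_force: [-0.4, 1.4, 8.8]
grip_width: 0.14
t 7.7 tangential F 1.38 rel mm [17.   1.7 -0.9] rot [-0.2  0.1 -0.5] q [ 0.11  0.67 -0.01  0.98 -0.09  2.03 -0.19] w 12.2
```

```bash
python3 -m jog '[{"rot":[0,0,-0.1],"travel":[-0.012,0.011,0],"jaw":1},{"rot":[0,0,-0.1],"travel":[-0.012,0.011,0],"jaw":1},{"rot":[0,0,0],"travel":[0,0,0],"jaw":1}]' 20|tail -2;python3 f.py 1.12
python3 -m jog '[{"rot":[0,0,0],"travel":[-0.012,0.0115,0],"jaw":1},{"rot":[0,0,0],"travel":[0,0,0],"jaw":1}]'|tail -2;python3 f.py 1.145; python3 st.py 7 side scene
```

```text
ft_force: [-2.7, 1.8, 16.0]
grip_width: 0.155
t 8.0 tangential F -0.0 rel mm [18.3  1.3 -1. ] rot [-0.2  0.3  2.1] q [ 0.14  0.7  -0.07  0.94 -0.07  2.05 -0.21] w 13.4
ft_force: [-4.2, 2.3, 20.6]
grip_width: 0.165
t 8.2 tangential F -1.24 rel mm [19.7  0.6 -1. ] rot [-0.2  0.3  3.8] q [ 0.14  0.7  -0.07  0.93 -0.07  2.05 -0.2 ] w 14.4
8.2 pos [ 0.62   -0.0606  0.2608] 
q [ 0.1417  0.7041 -0.0657  0.9292 -0.0718  2.0537 -0.2047] F [-4.2408  2.2806 20.5715] w 0.1652275363856527
[[-0.5063  0.1467 -0.8498]
 [ 0.8198 -0.2238 -0.5271]
 [-0.2675 -0.9635 -0.007 ]]
```

View pics/side7.png

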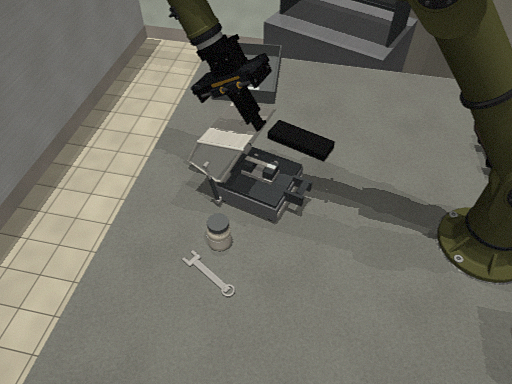

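View pics/scene7.png

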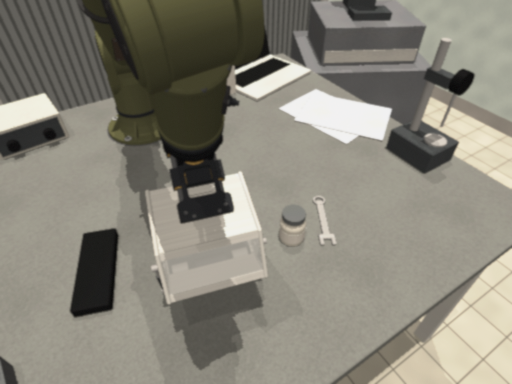

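```bash
python3 -m jog '[{"rot":[0,0,0.1],"travel":[0,0,0],"jaw":0.3},{"rot":[0,0,0.1],"travel":[0,0,0],"jaw":0.1},{"rot":[0,0,0],"travel":[0,0,0],"jaw":0.1},{"rot":[0,0,0],"travel":[0,0,0],"jaw":0.1}]';python3 f.py 1.145; python3 st.py 8 side scene wrist
```

```text
time: 8.7
position: [0.619, -0.0617, 0.2595]
tool_rot: [1.161, 1.527, -1.776]
ft_force: [0.4, -0.4, 13.7]
grip_width: 0.414
t 8.7 tangential F 2.72 rel mm [21.2  0.8  0.3] rot [-0.1  0.2  4.5] q [ 0.14  0.69 -0.06  0.95 -0.07  2.04 -0.2 ] w 36.0
8.7 pos [ 0.619  -0.0617  0.2595] 
q [ 0.1415  0.691  -0.0648  0.9475 -0.0672  2.036  -0.2039] F [ 0.381  -0.3995 13.6691] w 0.41382631214858767
[[-0.4961  0.1414 -0.8567]
 [ 0.8258 -0.2279 -0.5159]
 [-0.2682 -0.9634 -0.0037]]
```

View pics/side8.png

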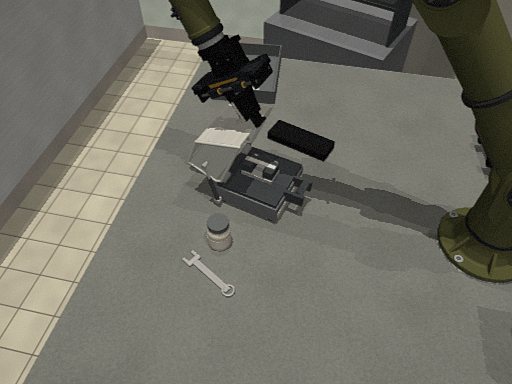

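View pics/wrist8.png

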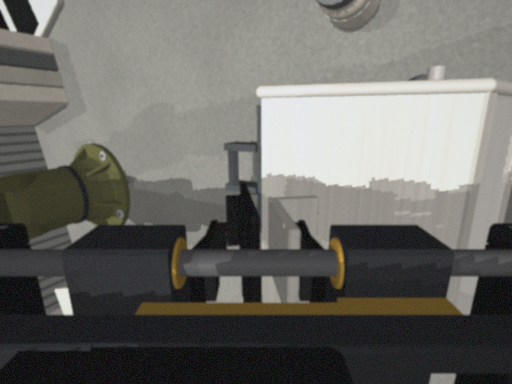

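```bash
python3 -m jog '[{"rot":[0,0,0],"travel":[-0.16,-0.01,0],"jaw":0},{"rot":[0,0,0],"travel":[-0.16,-0.03,0],"jaw":0},{"rot":[0,0,0.5],"travel":[-0.12,-0.1,0],"jaw":0},{"rot":[0,0,1],"travel":[-0.08,-0.14,0],"jaw":0},{"rot":[0,0,1],"travel":[-0.05,-0.14,0],"jaw":0},{"rot":[0,0,1],"travel":[0,-0.15,0],"jaw":0}]'; python3 st.py 9 side scene
```

```text
time: 9.45
position: [0.5132, -0.0382, 0.4422]
tool_rot: [1.418, 1.173, -1.471]
ft_force: [-1.4, -0.1, 1.8]
grip_width: 0.505
9.45 pos [ 0.5132 -0.0382  0.4422] 
q [ 0.1019  0.0964 -0.0372  1.2913 -0.0631  1.8468 -0.2412] F [-1.3759 -0.0952  1.7841] w 0.504686832940602
[[-0.0888  0.0702 -0.9936]
 [ 0.9531 -0.2837 -0.1052]
 [-0.2892 -0.9564 -0.0417]]
```

View pics/side9.png

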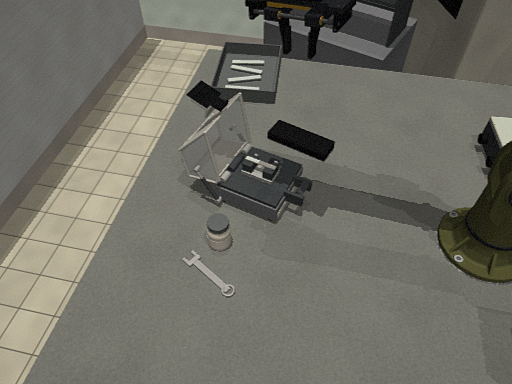

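View pics/scene9.png

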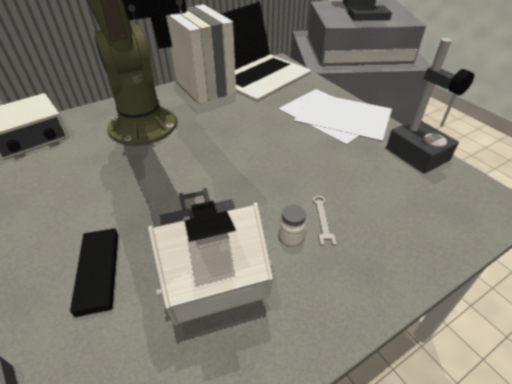

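Both views show the guard swung well back and the gripper clear of it. I'll wait for it to settle, then compare pictures.

```bash
R0='{"rot":[0,0,0],"travel":[0,0,0],"jaw":0}'; 
python3 -m jog '[{"rot":[0,0,0],"travel":[0,0,0],"jaw":0},{"rot":[0,0,0],"travel":[0,0,0],"jaw":0},{"rot":[0,0,0],"travel":[0,0,0],"jaw":0},{"rot":[0,0,0],"travel":[0,0,0],"jaw":0},{"rot":[0,0,0],"travel":[0,0,0],"jaw":0},{"rot":[0,0,0],"travel":[0,0,0],"jaw":0},{"rot":[0,0,0],"travel":[0,0,0],"jaw":0},{"rot":[0,0,0],"travel":[0,0,0],"jaw":0}]'|head -1; python3 -m jog '[{"rot":[0,0,0],"travel":[0,0,0],"jaw":0},{"rot":[0,0,0],"travel":[0,0,0],"jaw":0},{"rot":[0,0,0],"travel":[0,0,0],"jaw":0},{"rot":[0,0,0],"travel":[0,0,0],"jaw":0},{"rot":[0,0,0],"travel":[0,0,0],"jaw":0},{"rot":[0,0,0],"travel":[0,0,0],"jaw":0},{"rot":[0,0,0],"travel":[0,0,0],"jaw":0},{"rot":[0,0,0],"travel":[0,0,0],"jaw":0}]'|head -1; python3 st.py 10 side scene >/dev/null
python3 -m jog '[{"rot":[0,0,0],"travel":[0,0,0],"jaw":0},{"rot":[0,0,0],"travel":[0,0,0],"jaw":0},{"rot":[0,0,0],"travel":[0,0,0],"jaw":0},{"rot":[0,0,0],"travel":[0,0,0],"jaw":0},{"rot":[0,0,0],"travel":[0,0,0],"jaw":0},{"rot":[0,0,0],"travel":[0,0,0],"jaw":0},{"rot":[0,0,0],"travel":[0,0,0],"jaw":0}]'|head -1;python3 st.py 11 side scene
python3 - <<'E'
import cv2,numpy as np
for n in("side","scene"):
    a=[cv2.imread(f"pics/{n}{i}.png").astype(int)[100:330,60:350] for i in(0,9,10,11)]
    print(n,[(abs(a[i]-a[3]).max(2)>40).sum() for i in(1,2)])
b=np.hstack([cv2.imread("pics/side11.png")[60:310,100:350],cv2.imread("pics/scene11.png")[100:350,60:360]])
cv2.imwrite("pics/c11.png",cv2.resize(b,None,fx=1.45,fy=1.45))
# angle: measure handle root/edge: predicted positions of guard edge at angles
from kin2 import *
for th in(1.3,1.5,1.6,1.7,1.75):
    g,T=grip(th,0)
    for z in(-.033,.033): print(th,z,[np.round(proj(n,g+T.apply([-.028,-.0135,z])),0) for n in("side","scene")])
E
```

```text
time: 10.35
time: 11.15
time: 11.95
11.95 pos [ 0.5126 -0.0378  0.4393] 
q [ 0.1018  0.1019 -0.0372  1.2919 -0.0641  1.8508 -0.2402] F [0.6438 0.0823 0.6591] w 0.5020095513718724
[[-0.0987  0.0719 -0.9925]
 [ 0.9525 -0.282  -0.1151]
 [-0.2881 -0.9567 -0.0406]]
side [np.int64(3), np.int64(0)]
scene [np.int64(13), np.int64(0)]
1.3 -0.033 [array([222.,  96.]), array([218., 169.])]
1.3 0.033 [array([236.,  81.]), array([174., 177.])]
1.5 -0.033 [array([205.,  93.]), array([225., 192.])]
1.5 0.033 [array([220.,  78.]), array([179., 201.])]
1.6 -0.033 [array([197.,  92.]), array([229., 206.])]
1.6 0.033 [array([212.,  78.]), array([182., 215.])]
1.7 -0.033 [array([190.,  93.]), array([233., 221.])]
1.7 0.033 [array([205.,  79.]), array([185., 231.])]
1.75 -0.033 [array([186.,  93.]), array([235., 229.])]
1.75 0.033 [array([201.,  79.]), array([187., 240.])]
```

View pics/c11.png

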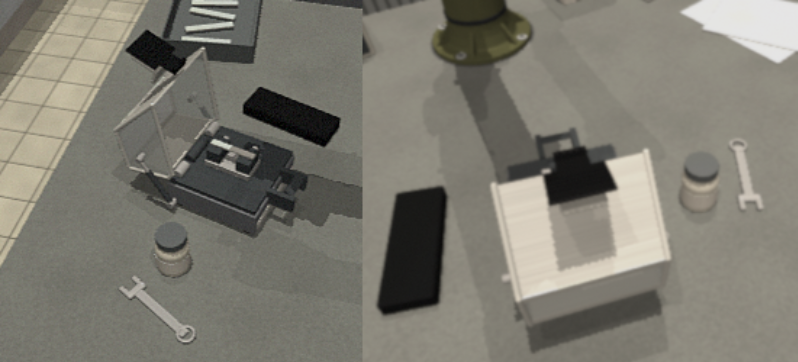

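The side view puts the tab corner at (188,93) and the scene view puts it at (234,232), which matches a guard angle of about 1.73–1.75 rad. Pictures 0.8 s apart show no movement, and the jar, case and wrench are where they started. I'm handing in.

```bash
python3 -c "
from bench import ctrl
print(ctrl.close_job())"
```

```text
the job is handed in; nothing more can be done
None
```

The guard is open, standing at its stop by itself, and the job was handed in at about 12 s of the 45 s; no verdict was given.

**What I did:** I squeezed the handle's two plates together (jaws at about 12.5 mm, so the tab was fully in) and lifted gently. I then swung the guard round its hinge in small steps to about 1.1 rad, until its pull on the hand turned forward. After that I let go and retreated up and towards the robot, and the springs carried the guard on.

**Last checks:**
- **Guard angle:** the tab corner in the side and scene views matches 1.73–1.75 rad.
- **At rest:** two pictures about 0.8 s apart, in both views, show no change.
- **Nothing touching:** the gripper is well clear of the guard.
- **Loose items:** the jar, case and wrench look to be where they were at the start. I judged this by eye in the pictures and did not measure it.

**Did not go cleanly:**
- **Joint limits:** the measured joint angles slightly passed their nominal ranges for a moment: joint 2 read -0.3008 against -0.30, and joint 6 read 2.0537 against 2.05.
- **Over-centre point:** the turn in the pull came out weak and ambiguous in the force readings, near 1.05 rad. I went a little further than planned before letting go, and the tool force reached about 21 N.

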